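# Roll two piston pins up a sloped gutter to the stop

### The arm

A 6-joint arm with a two-finger parallel gripper is mounted at the origin on a cart in front of the work surface, level with it; the furniture and walls round the work are solid. World frame = base frame: x ahead of the robot, y to its left, z up, the work surface at z = 0. Lengths are in mm, angles in degrees, forces in N, time in s.
With the tool pointing down it reaches from about 350 to 850 mm from the base axis. Payload 8.1 kg.
Tool frame: the origin (TCP) lies between the finger pads; the fingertips stand 17 mm ahead of it and the grasp point (between the pads) lies 2 mm behind it; z points along the fingers, y is the direction in which the jaws open and shut (so a half turn about z gives the same grasp; the last joint's range is limited). The gripper opens to 85 mm and grips with 20 to 120 N. Pads are 22 mm wide; open, the fingers measure 114 mm over their backs; the gripper's body (76 mm by 85 mm) begins 54 mm behind the grasp point. The pads swing forward as they close: fully open they stand 13 mm farther back than shut.
Start: joints at [61.455, 7.471, 85.268, -0, 87.261, -4.893], TCP at [240.685, 549.615, 248.292] pointing down, gripper open.
Joint ranges: [-169.43, 169.43], [-51.17, 129.36], [1.28, 143.12], [-76.62, 256.62], [0, 156.53], [-152.29, 152.29]. Speed limits (degrees/s): [136.94, 136.94, 159.86, 180, 180, 180].

### API

Orientations are given as [roll, pitch, yaw] about the fixed x, y, z axes, in that order (R = Rz(yaw) Ry(pitch) Rx(roll)).
In Python, from bench import r, snapshot, camera_params, spotter gives the robot as it stands. The module is installed in compiled form; this text tells all that it offers.
- The arm moves only by the tool arm_command, never from a script. Its arguments are lists of equal length, an entry for each row: "jaw": the opening, from -1 (shut) to 1 (fully open); "delta_pos": the shift along the tool's x, y, z each as a share of 0.4 m, from -1 to 1, a list of three; "roll": the turn about the tool's z as a share of 45 degrees, from -1 to 1. A call has 1 to 20 rows; each row is the pose to reach, as a shift and turn from the pose measured when the call began, along the tool's axes at that moment; what a row does not reach only later rows make up. A row lasts 1/12 s, in which the tool goes at most 41.7 mm and 7.16 degrees, less where a joint would pass 70% of its speed; a pose out of reach is approached as far as the arm can. A call with a number of a shift or a turn outside -1 to 1 is refused whole. A call with a gripper value outside its range is refused whole. The fingers move at their own pace and stop on an object; "force" is the grip in N (left out, the last holds). Time passes only in rows, so rows that repeat a pose let the fingers close. It gives the time, the measured TCP pose, the force and the opening at its end, in the units of the state.
- r.sense(): the state, without advancing time (a new reading comes with each control period).
- snapshot(name): name is "scene" or "top" or "wrist"; returns the picture (384x512x3 uint8, red, green, blue); there is no depth.
- camera_params(name): a dict with "fx", "fy", "cx", "cy" (pixels), "k1" (the pictures are not rectified: a ray, as slopes to the right and down, at radius r is drawn at 1 + k1 r^2 times it, then the intrinsics apply), "rvec" (rotation vector, rad) and "tvec" (3), from world to camera coordinates, as OpenCV has them; the wrist camera has in their place "mount" (4x4, takes a point from camera to tool coordinates, whose origin is the TCP and whose axes are the flange's). Camera axes: x right, y down, z forward; pixel columns grow to the right and rows downward; lengths in mm; the calibration is good to about 2 mm. A picture is of the moment at which its call begins: read the wrist's pose just before it. camera_params takes no time and is no camera call.
- r.hand_in(): hands the job in, once; it reports no verdict.
Trained networks look in the newest picture that a camera, given by its name, has taken for a name from the list of things; names that differ only in an ending like _2 or _b are one class to them, and where a whole thing is asked for, a point or a joint stands for the part that bears it (a point fixed in the world has none). Each returns a list of dicts, best first, with "conf" (0 to 1); they miss things now and then, are a little off and sometimes report something else, mostly with a low value. They report only what shows in the picture. A call takes as long as a camera call. They do not tell look-alikes from the thing itself.
- spotter.recognise(camera, target): "centre" ([column, row] in pixels, amid what is visible of it).
- spotter.silhouettes(camera, target): "region" (384x512 bool, what is visible of it) and "centre" ([column, row] in pixels, amid what is visible of it).
- spotter.pinpoint(camera, target): "centre" ([column, row] in pixels: a listed point, or the origin of a listed thing).
The state is a dict: "time": time; "joint_pos": joint angles; "qd": joint speeds; "joint_efforts": joint torques, N m; "tool_pos": TCP position; "tcp_rot": TCP orientation; "ft_force": force on the tool from outside, world axes, zero at the start; "wrist_torque": the same for the moment, N m; "finger_gap": finger opening in mm.
Only numpy, scipy, OpenCV 4.12 (cv2) and the standard library are available. Lean on these libraries where they do the work, as an engineer would, in place of code of your own. Each camera call takes 0.05 s, during which the arm holds its last target. There are 200 camera calls.

### The job

Push the two piston pins with the fingertips up their gutters of the dark grey rack, one in each gutter, over the crest and against the stop at the high end, so that both stay there and do not roll back. Only push them: do not pick up or lift a pin off its gutter, and leave the loose parts round the rack where they are.

Things in the scene. Friction and masses are not known exactly. Their poses are not given: they have to be found in the camera images.
- pin_rack: Fixed dark grey steel rack, 150 mm wide, 46 mm tall, with two straight gutters side by side. Origin: centre of its underside, on the worktop. x points up the gutters from the low foot to the stop, y to the left seen from the foot, z up. Gutter centre lines at y = +36 and -36 mm; each 66 mm wide between 6 mm cheeks 10 mm high above the gutter floor. Base plate from x = -95 to 95 mm.
- crest (a point): Middle of the crest, on the floor (rack x = 45 mm, y = 0, height 34 mm). x points up the 8 degree slope, y as the rack's y, z square to the slope; a pin on the slope has its middle at z = 13 mm. Beyond it the floor dips at 12 degrees to the upright stop (face at rack x = 79 mm, floor there 26.8 mm, top 46 mm): a pin past the crest rolls to the stop and stays; short of it, it rolls back.
- foot (a point): Low end of the slope, on the floor midway between the gutters (rack x = -85 mm, y = 0, height 15.7 mm). From here the floor rises at 8 degrees to the crest. Each gutter is closed here by two corner lugs, 11 mm wide, 8 mm high, 6 mm thick (rack x = -91 to -85 mm), with a 44 mm gap between them through which a fingertip gets behind the pin. The floor ends at x = -93 mm.
- pin_left_mid (a point): Middle of the left piston pin (rack y = +36 mm side): plain pale steel cylinder, ground smooth and oily, 26 mm diameter, 60 mm long, 0.10 to 0.16 kg, lying across its gutter, free to roll. It starts at the foot against the lugs, its middle near rack x = -75 mm. Best pushed from the foot side a little below its middle, the fingertip 5 to 10 mm above the floor.
- pin_right_mid (a point): Middle of the right piston pin (rack y = -36 mm side), the same part as the left one.
- pin_left: The left piston pin; origin at the centre of one end face, its z axis along the pin, 60 mm to the other end.
- pin_right: The right piston pin; origin at the centre of one end face, its z axis along the pin.
- seat_left (a point): Where the middle of the left pin lies when it rests against the stop (rack x = 66 mm, y = +36 mm, height 42.8 mm).
- seat_right (a point): The same for the right pin (rack y = -36 mm).
- core_plug: Loose pressed core plug lying beside the rack on its right, 58 mm diameter, 20 mm high. Origin: centre of its underside. Leave alone.
- bolt: Loose hexagon bolt standing on its head beside the rack on its right, 68 mm tall, head 23 mm. Origin: centre of its underside. Leave alone.
- bush: Loose bronze bush standing on the worktop beyond the stop end, 30 mm diameter, 22 mm high. Origin: centre of its underside. Leave alone.
Things that resemble listed ones, but are neither listed nor needed, are in the scene too. What is shaped like the pin_left but turquoise or yellow is not meant.

How it is judged:
By the outcome, as a careful person would: the job done as asked, in the order asked, and still so for the second after the job is handed in, with the robot touching nothing.
It also fails if it takes over 51 s, if anything falls off the work surface, if the arm or the gripper's body presses on something with over 40 N, if the wrist force passes 120 N, or if a joint passes its speed limit or range.

## Working session

There is one attempt and no reset: what is moved stays moved. The work goes in short steps, Python scripts to look and compute and a tool call to move; the robot and the scene stay as the last step left them, time stands still between calls to the robot, and variables do not carry over. Pictures are saved under pics/ and viewed, about 8 in all and at most 12, crops included, and the job is handed in when it is done.

Besides the shell and the picture viewer there is one more tool, called by a JSON object that holds its "method" and its "body". arm_command: Moves the arm, as the interface text tells. Its arguments: {"type":"object","properties":{"jaw":{"type":"array"},"delta_pos":{"type":"array"},"roll":{"type":"array"},"force":{"type":"number"}},"required":["jaw","delta_pos","roll"]}

```bash
mkdir -p pics
cat > h.py <<'E'
import numpy as np, cv2
from bench import r, snapshot, camera_params, spotter
def cam(n):
    p=camera_params(n)
    if 'mount' in p:
        s=r.sense(); M=np.array(p['mount']); from scipy.spatial.transform import Rotation as R
        T=np.eye(4); T[:3,:3]=R.from_euler('xyz',s['tcp_rot'],degrees=True).as_matrix(); T[:3,3]=s['tool_pos']
        W=np.linalg.inv(T@M); return p,W[:3,:3],W[:3,3]
    return p,cv2.Rodrigues(np.array(p['rvec'],float))[0],np.array(p['tvec'],float).ravel()
def ray(c,uv):
    p,R,t=c; K=np.array([[p['fx'],0,p['cx']],[0,p['fy'],p['cy']],[0,0,1.]])
    n=cv2.undistortPoints(np.array([[uv]],float),K,np.array([p['k1'],0,0,0.])).ravel()
    return -R.T@t, R.T@np.array([n[0],n[1],1])
def atz(c,uv,z):
    o,d=ray(c,uv); return o+d*(z-o[2])/d[2]
def proj(c,X):
    p,R,t=c; q=(R@np.atleast_2d(X).T).T+t; n=q[:,:2]/q[:,2:]; r2=(n**2).sum(1,keepdims=True); n=n*(1+p['k1']*r2)
    return n*[p['fx'],p['fy']]+[p['cx'],p['cy']]
def save(im,n): cv2.imwrite('pics/'+n,cv2.cvtColor(im,cv2.COLOR_RGB2BGR))
E
python3 - <<'E'
from h import *
s=r.sense(); print(s['time'],s['tool_pos'],s['tcp_rot'],s['finger_gap'],s['ft_force'])
Z=dict(crest=34,foot=15.7,pin_left_mid=29.9,pin_right_mid=29.9,seat_left=42.8,seat_right=42.8,pin_rack=0)
for n in ('top','scene'):
    im=snapshot(n); save(im,n+'.png'); c=cam(n); print(n,(-c[1].T@c[2]).round())
    for k,z in Z.items():
        for d in spotter.pinpoint(n,k)[:3]: print(k,round(d['conf'],2),np.round(d['centre']),atz(c,d['centre'],z).round(1))
E
cd pics; python3 -c "
import cv2;import numpy as np
a=cv2.imread('top.png');b=cv2.imread('scene.png')
cv2.imwrite('both.png',cv2.resize(np.vstack([a,b]),None,fx=.78,fy=.78))"; ls
```

```text
0.0 [240.42110208 549.13910144 247.21562173] [-1.79891147e+02 -9.08916961e-03  1.56348592e+02] 85.38671464949134 [-0.26784446  0.29749995 -0.21973106]
top [ 336. -298.  897.]
crest 0.73 [270. 194.] [ 512.  -343.1   34. ]
foot 0.58 [272. 270.] [ 374.9 -333.8   15.7]
pin_left_mid 0.9 [248. 261.] [ 392.9 -293.3   29.9]
pin_left_mid 0.88 [182. 192.] [ 530.6 -180.2   29.9]
pin_left_mid 0.62 [190. 260.] [ 405.  -187.9   29.9]
pin_right_mid 0.88 [288. 263.] [ 384.3 -364.3   29.9]
seat_left 0.67 [248. 186.] [ 529.3 -304.5   42.8]
seat_right 0.92 [288. 183.] [ 528.2 -377.8   42.8]
pin_rack 0.61 [268. 220.] [ 470.  -337.6    0. ]
scene [  64. -807.  577.]
crest 0.77 [272. 202.] [ 502.6 -341.4   34. ]
foot 0.92 [213. 241.] [ 375.  -331.    15.7]
pin_left_mid 0.78 [207. 220.] [ 392.  -293.2   29.9]
pin_left_mid 0.7 [180. 199.] [ 391.3 -213.    29.9]
pin_left_mid 0.7 [231. 168.] [ 520.5 -203.    29.9]
pin_right_mid 0.7 [224. 242.] [ 378.7 -355.6   29.9]
seat_left 0.75 [272. 182.] [ 537.1 -305.8   42.8]
seat_right 0.87 [293. 203.] [ 521.4 -375.4   42.8]
pin_rack 0.69 [251. 226.] [ 458.9 -333.5    0. ]
both.png
scene.png
top.png
```

View pics/top.png

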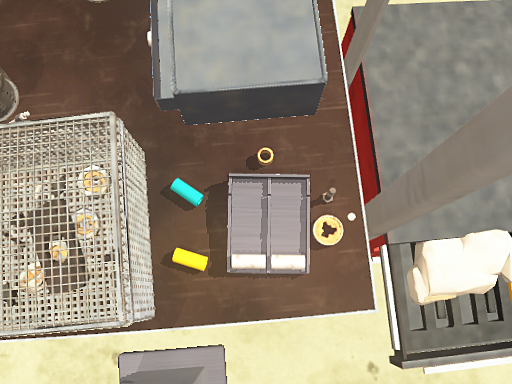

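View pics/scene.png

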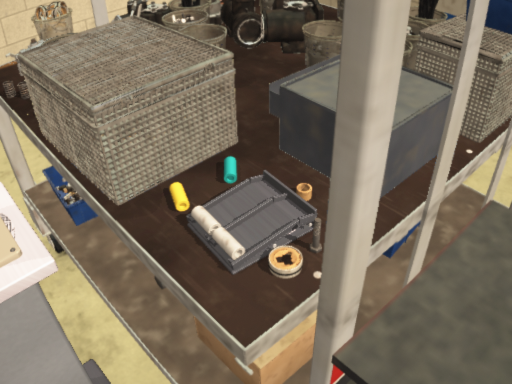

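The two pale pins in the rack are at top px (248,261) and (288,263), resting at the foot. The yellow one (190,260) and turquoise one (182,192) are the look-alikes. Next I'll fit the rack pose using both cameras, check it with an overlay, and estimate the height of the basket the arm has to cross.

```bash
cat > fit.py <<'E'
from h import *
from scipy.optimize import least_squares
C={n:cam(n) for n in('top','scene')}
P=dict(crest=(45,0,34),foot=(-85,0,15.7),pin_left_mid=(-75,36,30),pin_right_mid=(-75,-36,30),seat_left=(66,36,42.8),seat_right=(66,-36,42.8),pin_rack=(0,0,0))
O={'top':dict(crest=(270,194),foot=(272,270),pin_left_mid=(248,261),pin_right_mid=(288,263),seat_left=(248,186),seat_right=(288,183),pin_rack=(268,220)),
'scene':dict(crest=(272,202),foot=(213,241),pin_left_mid=(207,220),pin_right_mid=(224,242),seat_left=(272,182),seat_right=(293,203),pin_rack=(251,226))}
def W(v,X):
    c,s=np.cos(v[2]),np.sin(v[2]); X=np.atleast_2d(X).astype(float); return np.c_[v[0]+c*X[:,0]-s*X[:,1],v[1]+s*X[:,0]+c*X[:,1],X[:,2]]
def res(v,cams=('top','scene')):
    return np.concatenate([(proj(C[n],W(v,[P[k] for k in O[n]]))-np.array(list(O[n].values()))).ravel() for n in cams])
if __name__=='__main__':
    for cs in (('top','scene'),('top',),('scene',)):
        f=least_squares(res,[460,-335,0],args=(cs,),loss='soft_l1',x_scale=[1,1,.01]); print(cs,f.x[:2].round(1),np.degrees(f.x[2]).round(2),np.abs(f.fun).mean().round(2))
        if len(cs)==2: v=f.x
    B=[[(-95,-75,0),(95,-75,0),(95,75,0),(-95,75,0),(-95,-75,0)],[(79,-75,46),(79,75,46)],[(-93,-75,24.6),(45,-75,44)],[(-93,75,24.6),(45,75,44)],[(-93,-3,24.6),(45,-3,44)]]
    out=[]
    for n,(u,w,s) in dict(top=(150,150,4),scene=(170,150,4)).items():
        im=cv2.imread(f'pics/{n}.png')[w:w+145,u:u+200]; im=cv2.resize(im,None,fx=4,fy=4,interpolation=cv2.INTER_CUBIC)
        for b in B:
            b=np.array([[a+(np.array(e)-a)*t for t in np.linspace(0,1,8)] for a,e in zip(map(np.array,b[:-1]),b[1:])]).reshape(-1,3)
            q=((proj(C[n],W(v,b))-[u,w]+.5)*4).round().astype(np.int32); cv2.polylines(im,[q],False,(0,255,0),1)
        for k in P:
            q=((proj(C[n],W(v,P[k]))[0]-[u,w]+.5)*4).round().astype(int); cv2.circle(im,tuple(map(int,q)),3,(0,0,255),-1)
        cv2.imwrite(f'pics/ov_{n}.png',im)
    # basket right-near & right-far top corners
    for a,b in (((125,327),(108,115)),((117,113),(234,66))):
        o1,d1=ray(C['top'],a);o2,d2=ray(C['scene'],b); t=np.linalg.lstsq(np.c_[d1,-d2],o2-o1,rcond=None)[0]; print('basket',(o1+d1*t[0]).round(),(o2+d2*t[1]).round())
    for nm in('core_plug','bolt','bush'):
        d=spotter.pinpoint('top',nm); print(nm,[(round(x['conf'],2),atz(C['top'],x['centre'],0).round()) for x in d[:2]])
    p=camera_params('wrist'); print(np.round(p['mount'],2).tolist())
E
python3 fit.py
```

```text
('top', 'scene') [ 461.8 -335.5] -5.44 1.4
('top',) [ 464.2 -336.1] -4.93 1.39
('scene',) [ 460.2 -334.7] -6.61 1.26
basket [ 303. -112.  203.] [ 328. -123.  198.]
basket [ 634. -105.  185.] [ 626. -100.  183.]
core_plug [(0.63, array([ 438., -446.,    0.]))]
bolt [(0.68, array([ 503., -447.,    0.]))]
bush [(0.74, array([ 588., -344.,    0.]))]
[[0.0, -0.97, -0.26, 66.38], [1.0, 0.0, 0.0, 0.03], [-0.0, -0.26, 0.97, -125.99], [0.0, 0.0, 0.0, 1.0]]
```

View pics/ov_top.png

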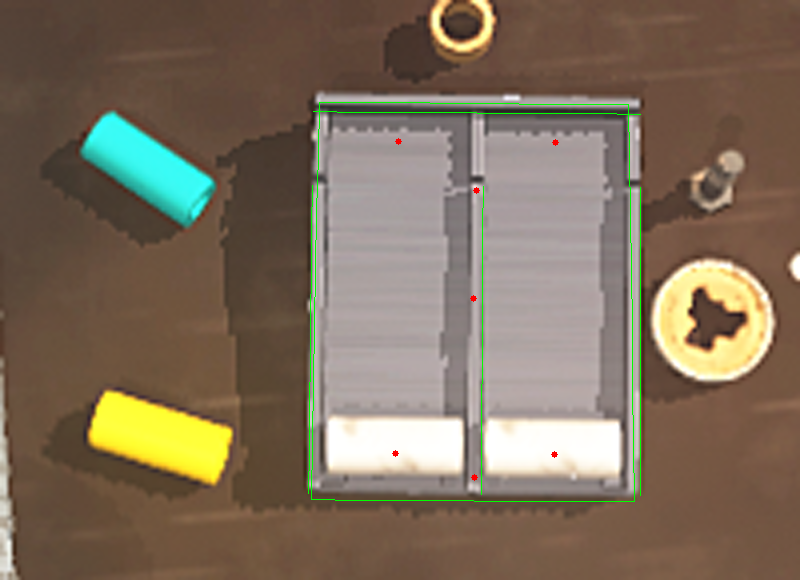

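View pics/ov_scene.png

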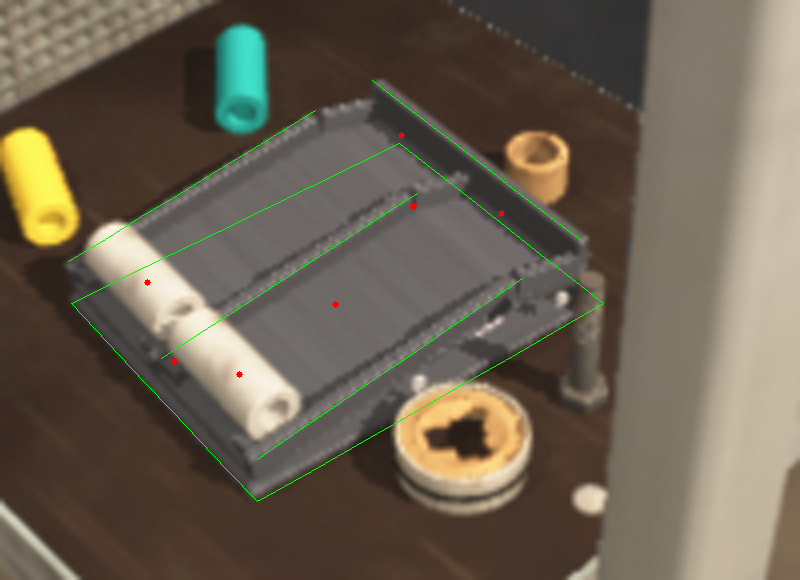

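The overlay fits to about 2–3 mm, with the rack yaw near -5°. The basket top is at about z=200, so I'll cross at z≈340.

{"method": "arm_command", "body": {"jaw": [-1, -1, -1, -1, -1, -1, -1, -1, -1, -1, -1, -1, -1, -1, -1], "delta_pos": [[-0.05, 0, -0.1], [-0.1, -0.02, -0.2], [-0.18, -0.03, -0.23], [-0.25, -0.07, -0.23], [-0.32, -0.11, -0.23], [-0.39, -0.15, -0.23], [-0.46, -0.2, -0.23], [-0.53, -0.25, -0.23], [-0.6, -0.3, -0.23], [-0.67, -0.34, -0.23], [-0.74, -0.38, -0.23], [-0.8, -0.41, -0.23], [-0.8, -0.41, -0.23], [-0.8, -0.41, -0.23], [-0.8, -0.41, -0.23]], "roll": [0.1, 0.2, 0.3, 0.4, 0.5, 0.6, 0.7, 0.8, 0.9, 1, 1, 1, 1, 1, 1], "force": 30}}

```text
time: 2.2
tool_pos: [467.8, 271.3, 340.3]
tcp_rot: [-180.0, -0.0, 111.3]
ft_force: [-0.3, -1.0, -0.3]
finger_gap: 0.6
```

```bash
cat > to.py <<'E'
import sys; from h import *
from scipy.spatial.transform import Rotation as R
s=r.sense(); Rm=R.from_euler('xyz',s['tcp_rot'],degrees=True).as_matrix(); p=np.array(s['tool_pos'])
print('t',round(s['time'],2),p.round(1),np.round(s['tcp_rot'],2),'gap',round(s['finger_gap'],1),'F',np.round(s['ft_force'],1),'q',np.round(s['joint_pos'],1))
for a in sys.argv[1:]:
    x,y,z,yaw=map(float,a.split(',')); dy=(s['tcp_rot'][2]-yaw+180)%360-180
    print(a,'delta',(Rm.T@(np.array([x,y,z])-p)/400).round(4),'roll',round(dy/45,3))
E
python3 to.py 490,-50,340,20 420,-300,320,-5
```

```text
t 2.2 [467.8 271.3 340.3] [-1.7999e+02 -3.0000e-02  1.1133e+02] gap 0.6 F [-0.3 -1.  -0.3] q [24.7 -2.9 86.4  0.  96.5  3.3]
490,-50,340,20 delta [-7.684e-01 -2.404e-01  4.000e-04] roll 2.029
420,-300,320,-5 delta [-1.287  -0.6307  0.0502] roll 2.585
```

{"method": "arm_command", "body": {"jaw": [-1, -1, -1, -1, -1, -1, -1, -1, -1, -1, -1], "delta_pos": [[-0.08, -0.025, 0], [-0.16, -0.05, 0], [-0.24, -0.075, 0], [-0.32, -0.1, 0], [-0.4, -0.125, 0], [-0.48, -0.15, 0], [-0.56, -0.175, 0], [-0.64, -0.2, 0], [-0.72, -0.225, 0], [-0.77, -0.24, 0], [-0.77, -0.24, 0]], "roll": [0.15, 0.3, 0.45, 0.6, 0.75, 0.9, 1, 1, 1, 1, 1]}}

```text
time: 3.12
tool_pos: [490.4, -52.8, 340.1]
tcp_rot: [-180.0, 0.0, 66.2]
ft_force: [0.6, 0.3, 0.1]
finger_gap: 0.1
```

```bash
python3 to.py 430,-330,330,-5
```

```text
t 3.12 [490.4 -52.8 340.1] [-1.800e+02  5.000e-02  6.622e+01] gap 0.1 F [0.6 0.3 0.1] q [-12.1 -10.3  93.3  -0.   97.   11.7]
430,-330,330,-5 delta [-0.6951  0.1413  0.0258] roll 1.583
```

{"method": "arm_command", "body": {"jaw": [-1, -1, -1, -1, -1, -1, -1, -1, -1, -1], "delta_pos": [[-0.08, 0.015, 0], [-0.16, 0.03, 0], [-0.24, 0.05, 0], [-0.32, 0.065, 0], [-0.4, 0.08, 0], [-0.48, 0.1, 0], [-0.56, 0.11, 0], [-0.64, 0.13, 0.02], [-0.695, 0.14, 0.025], [-0.695, 0.14, 0.025]], "roll": [0.15, 0.3, 0.45, 0.6, 0.75, 0.9, 1, 1, 1, 1]}}

```text
time: 3.95
tool_pos: [428.9, -331.5, 329.0]
tcp_rot: [-180.0, 0.1, 21.1]
ft_force: [0.2, 0.4, -1.2]
finger_gap: -0.2
```

```bash
python3 to.py 400,-330,260,-5
```

```text
t 3.95 [ 428.9 -331.5  329. ] [-1.7997e+02  1.2000e-01  2.1120e+01] gap -0.2 F [ 0.2  0.4 -1.2] q [-43.1  -2.6  87.2  -0.1  95.4  25.8]
400,-330,260,-5 delta [-0.0657 -0.0295  0.1726] roll 0.58
```

{"method": "arm_command", "body": {"jaw": [-1, -1, -1, -1, -1, -1], "delta_pos": [[0, 0, 0], [0, 0, 0], [0, 0, 0], [0, 0, 0], [0, 0, 0], [0, 0, 0]], "roll": [0.15, 0.3, 0.45, 0.58, 0.58, 0.58]}}

```text
time: 4.45
tool_pos: [429.9, -330.0, 329.2]
tcp_rot: [180.0, 0.1, -4.7]
ft_force: [-0.1, -0.0, -0.4]
finger_gap: -0.2
```

Run:
```python
from fit import *
C['wrist']=cam('wrist'); im=snapshot('wrist'); save(im,'w1.png'); s=r.sense(); print(s['tool_pos'],s['tcp_rot'])
O['wrist']={}
for k in P:
    best=[]
    for d in spotter.pinpoint('wrist',k)[:3]: 
        X=atz(C['wrist'],d['centre'],P[k][2]); print(k,round(d['conf'],2),np.round(d['centre'],1),X.round(1)); best.append((d['conf'],d['centre']))
    if best:
        pr=proj(C['wrist'],W([461.8,-335.5,-.09],P[k]))[0]; b=min(best,key=lambda t:np.hypot(*(np.array(t[1])-pr)))
        if np.hypot(*(np.array(b[1])-pr))<25: O['wrist'][k]=b[1]
f=least_squares(res,[460,-335,0],args=(('wrist',),),loss='soft_l1',x_scale=[1,1,.01]); v=f.x; print(v[:2],np.degrees(v[2]),f.fun.round(1))
im=im[...,::-1].copy()
for b in [[(-95,-75,0),(95,-75,0)],[(95,75,0),(-95,75,0),(-95,-75,0)],[(79,-75,46),(79,75,46)],[(-93,-75,24.6),(45,-75,44)],[(-93,75,24.6),(45,75,44)],[(-93,-3,24.6),(45,-3,44)]]:
    cv2.polylines(im,[proj(C['wrist'],W(v,b)).round().astype(np.int32)],False,(0,255,0),1)
cv2.imwrite('pics/w1o.png',cv2.resize(im,None,fx=1.5,fy=1.5))
```

```text
[ 429.70620742 -330.29743089  329.19432664] [ 1.79974988e+02  9.81781071e-02 -4.66464270e+00]
crest 0.62 [258.6 108.7] [ 502.7 -340.8   34. ]
foot 0.97 [255.3 197.4] [ 373.7 -325.9   15.7]
pin_left_mid 0.96 [231.3 193.8] [ 386.  -291.5   30. ]
pin_left_mid 0.92 [152.5  99.7] [ 527.2 -197.4   30. ]
pin_left_mid 0.83 [163.3 186.4] [ 405.3 -193.2   30. ]
pin_right_mid 0.57 [282.6 191.2] [ 383.8 -366.8   30. ]
seat_left 0.62 [230.2  91. ] [ 528.  -305.4   42.8]
seat_right 0.9 [286.1  91.1] [ 522.  -378.4   42.8]
pin_rack 0.86 [258.8 136.2] [ 463.6 -338.5    0. ]
[ 459.1634643  -336.19910542] -5.184249044524305 [-0.5 -0.9  1.7 -0.7  1.3 -1.3 -1.   1.8  0.7 -0.1 -0.3  0.3 -1.3  3.1]
```

View pics/w1o.png

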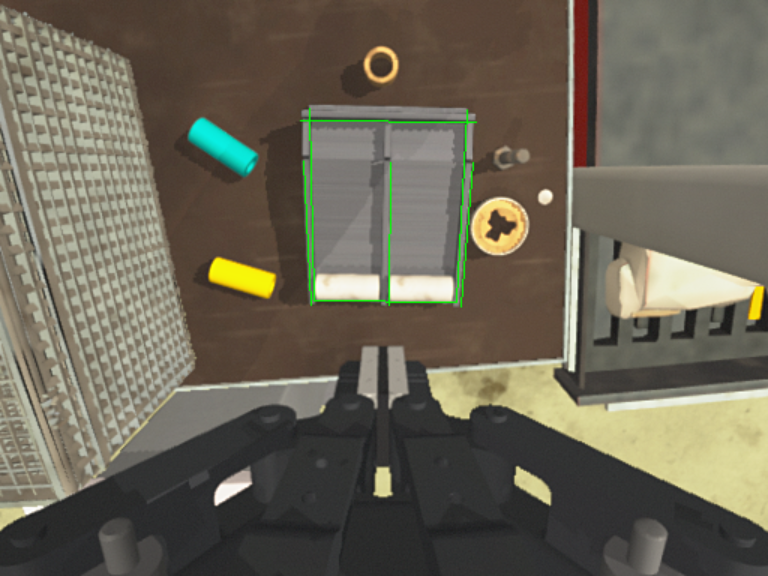

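The pose from the wrist view agrees: rack ≈ (460.5, -336), yaw -5.2°. The real pins show at (347,287) and (421,288) in the 1.5x picture. Next I'll check the tip offset and compute the approach.

```bash
python3 - <<'E'
from h import *
c=cam('wrist'); from scipy.spatial.transform import Rotation as R
s=r.sense(); Rm=R.from_euler('xyz',s['tcp_rot'],degrees=True).as_matrix()
for x in(-11,0,11):
  for z in(4,17,30): print(x,z,(1.5*proj(c,s['tool_pos']+Rm@np.array([x,0,z]))[0]).round())
E
python3 to.py 339.5,-289,120,-5.2 339.5,-289,45,-5.2
```

```text
-11 4 [383. 417.]
-11 17 [383. 398.]
-11 30 [383. 381.]
0 4 [383. 387.]
0 17 [383. 369.]
0 30 [383. 355.]
11 4 [383. 355.]
11 17 [383. 340.]
11 30 [383. 327.]
t 4.85 [ 428.9 -331.5  329. ] [ 1.7997e+02  1.2000e-01 -4.9400e+00] gap -0.3 F [ 0.3 -0.   0.6] q [-43.1  -2.6  87.2  -0.1  95.4  51.9]
339.5,-289,120,-5.2 delta [-0.2308 -0.0869  0.5229] roll 0.006
339.5,-289,45,-5.2 delta [-0.2304 -0.087   0.7104] roll 0.006
```

{"method": "arm_command", "body": {"jaw": [-1, -1, -1, -1, -1, -1, -1, -1, -1, -1], "delta_pos": [[-0.08, -0.03, 0.05], [-0.16, -0.06, 0.12], [-0.231, -0.087, 0.2], [-0.231, -0.087, 0.28], [-0.231, -0.087, 0.36], [-0.231, -0.087, 0.44], [-0.231, -0.087, 0.52], [-0.231, -0.087, 0.58], [-0.231, -0.087, 0.62], [-0.231, -0.087, 0.62]], "roll": [0.006, 0.006, 0.006, 0.006, 0.006, 0.006, 0.006, 0.006, 0.006, 0.006]}}

```text
time: 5.68
tool_pos: [337.1, -286.7, 77.2]
tcp_rot: [-179.8, 0.4, -5.2]
ft_force: [-0.4, 0.2, -0.5]
finger_gap: 0.2
```

```bash
python3 - <<'E'
from h import *
c=cam('wrist'); s=r.sense(); print(s['tool_pos'])
a=snapshot('wrist'); save(a,'w2.png'); b=snapshot('scene'); save(b,'s2.png')
a=cv2.imread('pics/w2.png')[60:300,130:400]; b=cv2.imread('pics/s2.png')[110:290,110:330]
cv2.imwrite('pics/v2.png',np.hstack([cv2.resize(a,(400,356)),cv2.resize(b,(400,356))]))
for k in('pin_left_mid','pin_right_mid','foot'):
  for d in spotter.pinpoint('wrist',k)[:3]: print(k,round(d['conf'],2),np.round(d['centre']),atz(c,d['centre'],15.7 if k=='foot' else 29.9).round(1))
E
python3 to.py 339.5,-289,45,-5.2
```

```text
[ 337.0907352  -286.71925848   77.19027315]
pin_left_mid 0.81 [258. 137.] [ 390.  -292.9   29.9]
pin_left_mid 0.79 [ 87. 131.] [ 403.  -195.    29.9]
pin_right_mid 0.94 [383. 138.] [ 383.5 -364.2   29.9]
foot 0.68 [313. 153.] [ 376.1 -326.3   15.7]
t 5.93 [ 340.3 -290.    83.1] [ 1.7985e+02 -2.0000e-02 -5.2100e+00] gap 0.0 F [-0.2 -0.1  0.1] q [-4.690e+01 -8.200e+00  1.188e+02 -1.000e-01  6.930e+01  4.830e+01]
339.5,-289,45,-5.2 delta [-0.0023 -0.0026  0.0951] roll -0.0
```

View pics/v2.png

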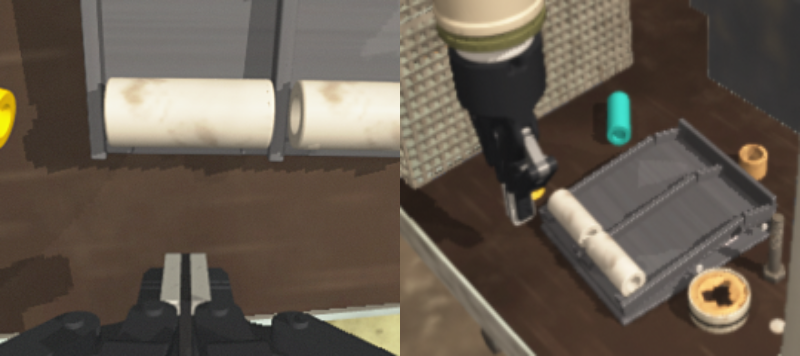

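{"method": "arm_command", "body": {"jaw": [-1, -1, -1, -1, -1, -1, -1, -1], "delta_pos": [[0, 0, 0.03], [0, 0, 0.06], [0, 0, 0.09], [0, 0, 0.11], [0, 0, 0.11], [0, 0, 0.11], [0, 0, 0.11], [0, 0, 0.11]], "roll": [0, 0, 0, 0, 0, 0, 0, 0]}}

```text
time: 6.6
tool_pos: [340.9, -290.8, 40.1]
tcp_rot: [179.8, -0.1, -5.2]
ft_force: [0.4, -0.3, -0.3]
finger_gap: -0.4
```

```bash
python3 - <<'E'
from h import *
c=cam('scene'); u=np.array([.9959,-.0906,0]);n=np.array([.0906,.9959,0])
p=np.array([340.3,-290,83.1])
for z in(8,13,17,21): print(z,[proj(c,p+a*u+b*n-[0,0,z])[0].round(1).tolist() for a,b in((11,-14),(-11,-14),(11,14))])
b=cv2.imread('pics/s2.png')[170:240,140:220]; a=snapshot('scene'); save(a,'s3.png'); a=cv2.imread('pics/s3.png')[185:255,140:220]
cv2.imwrite('pics/v3.png',np.hstack([cv2.resize(x,None,fx=5,fy=5,interpolation=cv2.INTER_CUBIC) for x in(b,a)]))
s=r.sense(); p=s['tool_pos']; print(p)
for z in(8,13,17,21): print(z,[proj(c,p+a*u+b*n-[0,0,z])[0].round(1).tolist() for a,b in((11,-14),(-11,-14),(11,14))])
E
python3 to.py
```

```text
8 [[188.4, 214.8], [176.7, 220.5], [179.9, 206.1]]
13 [[188.7, 217.1], [177.1, 222.8], [180.3, 208.3]]
17 [[189.0, 218.9], [177.4, 224.6], [180.6, 210.1]]
21 [[189.3, 220.7], [177.8, 226.4], [180.9, 211.9]]
[ 340.88356409 -290.75720814   40.0229077 ]
8 [[192.0, 233.9], [180.7, 239.5], [183.7, 225.0]]
13 [[192.3, 236.0], [181.1, 241.7], [184.1, 227.1]]
17 [[192.6, 237.7], [181.5, 243.3], [184.4, 228.8]]
21 [[192.9, 239.3], [181.8, 245.0], [184.7, 230.4]]
t 6.65 [ 340.9 -290.8   40. ] [ 1.7979e+02 -8.0000e-02 -5.2100e+00] gap -0.2 F [-0.8 -1.3 -0.1] q [-4.690e+01 -4.100e+00  1.201e+02 -1.000e-01  6.370e+01  4.830e+01]
```

View pics/v3.png

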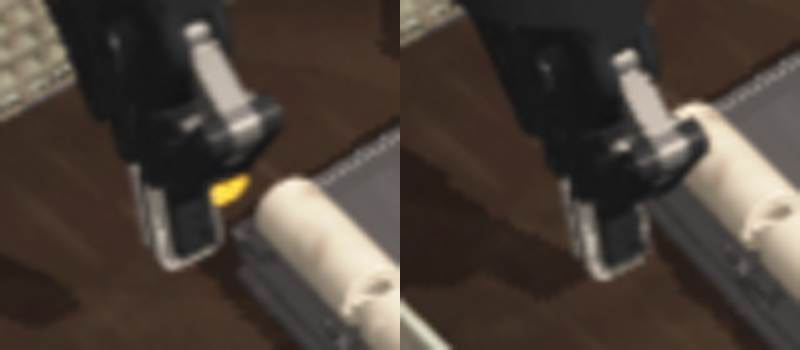

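The tip length of about 17 mm is confirmed in the scene view, where the tip corners are at (173,224) and (184,219), and the finger is centred on the left gutter. Now I'll push the left pin along the slope at about 60 mm/s.

{"method": "arm_command", "body": {"jaw": [-1, -1, -1, -1, -1, -1, -1, -1, -1, -1, -1, -1, -1, -1, -1, -1, -1, -1, -1, -1], "delta_pos": [[0.015, -0.0025, 0], [0.03, -0.0025, 0], [0.045, -0.0025, -0.001], [0.06, -0.0025, -0.0025], [0.0725, -0.0025, -0.0043], [0.085, -0.0025, -0.006], [0.0975, -0.0025, -0.0078], [0.11, -0.0025, -0.0095], [0.1225, -0.0025, -0.0113], [0.135, -0.0025, -0.013], [0.1475, -0.0025, -0.0148], [0.16, -0.0025, -0.0166], [0.1725, -0.0025, -0.0183], [0.185, -0.0025, -0.02], [0.1975, -0.0025, -0.0219], [0.21, -0.0025, -0.0236], [0.2225, -0.0025, -0.0254], [0.235, -0.0025, -0.0271], [0.2475, -0.0025, -0.0289], [0.26, -0.0025, -0.0307]], "roll": [0, 0, 0, 0, 0, 0, 0, 0, 0, 0, 0, 0, 0, 0, 0, 0, 0, 0, 0, 0]}}

```text
time: 8.32
tool_pos: [445.0, -299.2, 52.5]
tcp_rot: [179.8, -0.1, -5.2]
ft_force: [-0.6, 0.1, 0.6]
finger_gap: 0.1
```

```bash
python3 to.py 499.7,-304,59.7,-5.2
python3 - <<'E'
from h import *
a=snapshot('wrist'); save(a,'w4.png'); b=snapshot('scene'); save(b,'s4.png')
a=cv2.imread('pics/w4.png')[20:260,130:400]; b=cv2.imread('pics/s4.png')[130:290,150:350]
cv2.imwrite('pics/v4.png',np.hstack([cv2.resize(a,(400,356)),cv2.resize(b,(400,320)).copy() if 0 else cv2.resize(b,(400,356))]))
E
```

```text
t 8.32 [ 445.  -299.2   52.5] [ 1.7979e+02 -8.0000e-02 -5.2100e+00] gap 0.1 F [-0.6  0.1  0.6] q [-3.930e+01  8.300e+00  1.059e+02 -1.000e-01  6.560e+01  5.600e+01]
499.7,-304,59.7,-5.2 delta [ 0.1373 -0.0003 -0.0178] roll -0.0
```

View pics/v4.png

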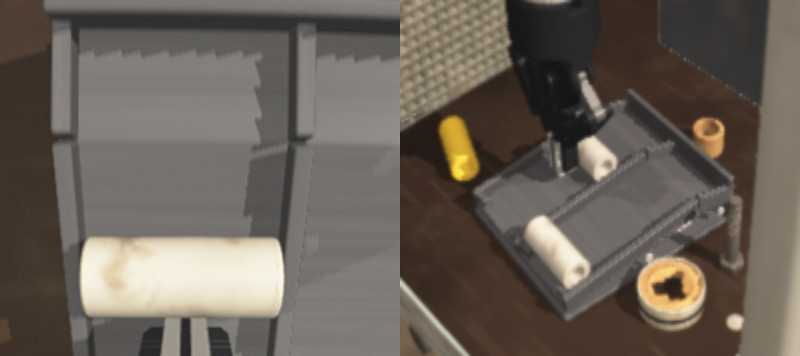

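{"method": "arm_command", "body": {"jaw": [-1, -1, -1, -1, -1, -1, -1, -1, -1, -1, -1, -1, -1, -1, -1, -1, -1, -1, -1, -1], "delta_pos": [[0.01, 0, -0.0014], [0.02, 0, -0.0028], [0.03, 0, -0.0042], [0.04, 0, -0.0056], [0.05, 0, -0.007], [0.06, 0, -0.0084], [0.07, 0, -0.0098], [0.08, 0, -0.011], [0.09, 0, -0.0125], [0.1, 0, -0.014], [0.11, 0, -0.0152], [0.12, 0, -0.0165], [0.13, 0, -0.0175], [0.137, 0, -0.018], [0.137, 0, -0.018], [0.137, 0, -0.018], [0.137, 0, -0.018], [0.137, 0, -0.018], [0.137, 0, -0.018], [0.137, 0, -0.018]], "roll": [0, 0, 0, 0, 0, 0, 0, 0, 0, 0, 0, 0, 0, 0, 0, 0, 0, 0, 0, 0]}}

```text
time: 10.08
tool_pos: [499.9, -304.3, 60.1]
tcp_rot: [179.8, -0.1, -5.2]
ft_force: [-0.7, 0.0, 0.6]
finger_gap: -0.0
```

```bash
python3 - <<'E'
from h import *
c=cam('wrist'); s=r.sense(); print(s['time'],s['tool_pos'],s['ft_force'])
a=snapshot('wrist'); save(a,'w5.png')
for d in spotter.pinpoint('wrist','pin_left_mid')[:3]: print(round(d['conf'],2),np.round(d['centre']),atz(c,d['centre'],42.8).round(1))
a=cv2.imread('pics/w5.png')[20:260,130:400]; cv2.imwrite('pics/v5.png',cv2.resize(a,(400,356)))
E
python3 to.py
```

```text
10.0833 [ 499.9047936  -304.25151186   60.0770119 ] [-0.65261521  0.01981965  0.57060336]
0.96 [ 60. 194.] [ 536.8 -208.3   42.8]
0.88 [254. 191.] [ 529.2 -306.5   42.8]
t 10.18 [ 500.  -304.3   60.1] [ 1.7977e+02 -1.3000e-01 -5.1900e+00] gap 0.0 F [-0.8 -0.9 -0. ] q [-36.3  14.6  97.7  -0.1  67.4  59. ]
```

View pics/v5.png

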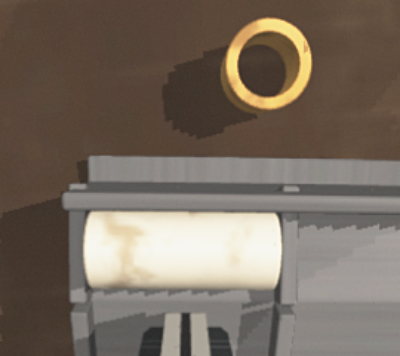

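The left pin lies flat against the stop: wrist crop (183,250), measured (529,-306.5) against an expected seat of (529.5,-306). Next I'll lift, go round behind the right pin and look.

{"method": "arm_command", "body": {"jaw": [-1, -1, -1, -1, -1, -1, -1, -1, -1, -1, -1, -1, -1, -1, -1, -1, -1, -1, -1, -1], "delta_pos": [[-0.02, 0, -0.05], [-0.04, 0, -0.12], [-0.04, 0, -0.2], [-0.1, 0.03, -0.2], [-0.17, 0.06, -0.2], [-0.24, 0.09, -0.2], [-0.31, 0.13, -0.2], [-0.37, 0.16, -0.2], [-0.403, 0.18, -0.2], [-0.403, 0.18, -0.2], [-0.403, 0.18, -0.2], [-0.403, 0.18, -0.14], [-0.403, 0.18, -0.08], [-0.403, 0.18, -0.02], [-0.403, 0.18, 0.02], [-0.403, 0.18, 0.04], [-0.403, 0.18, 0.05], [-0.403, 0.18, 0.05], [-0.403, 0.18, 0.05], [-0.403, 0.18, 0.05]], "roll": [0, 0, 0, 0, 0, 0, 0, 0, 0, 0, 0, 0, 0, 0, 0, 0, 0, 0, 0, 0]}}

```text
time: 11.85
tool_pos: [333.9, -362.3, 41.4]
tcp_rot: [179.7, -0.2, -5.2]
ft_force: [0.4, -0.2, -0.6]
finger_gap: -0.3
```

```bash
python3 to.py 333,-361.5,40,-5.2
python3 - <<'E'
from h import *
a=snapshot('wrist'); save(a,'w6.png'); b=snapshot('scene'); save(b,'s6.png')
a=cv2.imread('pics/w6.png')[20:260,130:400]; b=cv2.imread('pics/s6.png')[130:290,150:350]
cv2.imwrite('pics/v6.png',np.hstack([cv2.resize(a,(400,356)),cv2.resize(b,(400,356))]))
E
```

```text
t 11.85 [ 333.9 -362.3   41.4] [179.67  -0.22  -5.18] gap -0.3 F [ 0.4 -0.2 -0.6] q [-5.330e+01  2.600e+00  1.133e+02 -1.000e-01  6.360e+01  4.190e+01]
333,-361.5,40,-5.2 delta [-0.0023 -0.0019  0.0035] roll 0.001
```

View pics/v6.png

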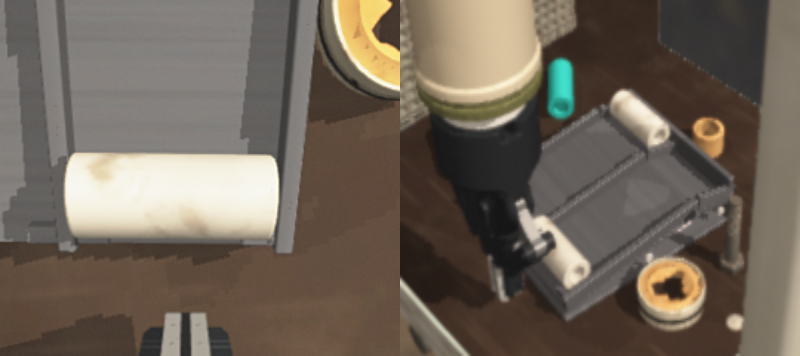

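The right pin is at (171,196) in the crop, so the tool axis (col 187) is about 3–4 mm too far right. I'll shift 3 mm left and push with the same profile.

{"method": "arm_command", "body": {"jaw": [-1, -1, -1, -1, -1, -1, -1, -1, -1, -1, -1, -1, -1, -1, -1, -1, -1, -1, -1, -1], "delta_pos": [[0.01, -0.0075, 0.0025], [0.025, -0.0075, 0.0025], [0.0425, -0.0075, 0.002], [0.06, -0.0075, 0.001], [0.0725, -0.0075, -0.0008], [0.085, -0.0075, -0.0025], [0.0975, -0.0075, -0.0043], [0.11, -0.0075, -0.006], [0.1225, -0.0075, -0.0078], [0.135, -0.0075, -0.0095], [0.1475, -0.0075, -0.0113], [0.16, -0.0075, -0.013], [0.1725, -0.0075, -0.0148], [0.185, -0.0075, -0.0166], [0.1975, -0.0075, -0.0183], [0.21, -0.0075, -0.02], [0.2225, -0.0075, -0.0219], [0.235, -0.0075, -0.0236], [0.2475, -0.0075, -0.0254], [0.26, -0.0075, -0.0272]], "roll": [0, 0, 0, 0, 0, 0, 0, 0, 0, 0, 0, 0, 0, 0, 0, 0, 0, 0, 0, 0]}}

```text
time: 13.62
tool_pos: [437.9, -368.7, 52.6]
tcp_rot: [179.7, -0.2, -5.2]
ft_force: [-1.6, -0.3, 1.4]
finger_gap: -0.1
```

```bash
python3 to.py 493,-372.2,59.7,-5.2
python3 - <<'E'
from h import *
a=snapshot('wrist'); save(a,'w7.png')
a=cv2.imread('pics/w7.png')[20:260,130:400]; cv2.imwrite('pics/v7.png',cv2.resize(a,(400,356)))
E
```

```text
t 13.62 [ 437.9 -368.7   52.6] [179.68  -0.22  -5.19] gap -0.1 F [-1.6 -0.3  1.4] q [-4.520e+01  1.330e+01  1.002e+02 -1.000e-01  6.620e+01  5.010e+01]
493,-372.2,59.7,-5.2 delta [ 0.138  -0.0036 -0.0172] roll 0.0
```

View pics/v7.png

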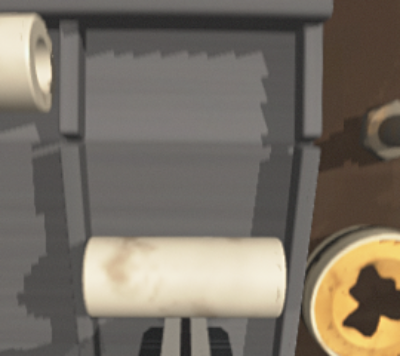

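{"method": "arm_command", "body": {"jaw": [-1, -1, -1, -1, -1, -1, -1, -1, -1, -1, -1, -1, -1, -1, -1, -1, -1, -1, -1, -1], "delta_pos": [[0.01, 0, -0.0014], [0.02, 0, -0.0028], [0.03, 0, -0.0042], [0.04, 0, -0.0056], [0.05, 0, -0.007], [0.06, 0, -0.0084], [0.07, 0, -0.0098], [0.08, 0, -0.011], [0.09, 0, -0.0125], [0.1, 0, -0.014], [0.11, 0, -0.0152], [0.12, 0, -0.0165], [0.13, 0, -0.0175], [0.138, 0, -0.018], [0.138, 0, -0.018], [0.138, 0, -0.018], [0.138, 0, -0.018], [0.138, 0, -0.018], [0.138, 0, -0.018], [0.138, 0, -0.018]], "roll": [0, 0, 0, 0, 0, 0, 0, 0, 0, 0, 0, 0, 0, 0, 0, 0, 0, 0, 0, 0]}}

```text
time: 15.33
tool_pos: [493.6, -373.8, 60.4]
tcp_rot: [179.7, -0.3, -5.2]
ft_force: [0.7, 0.5, 0.4]
finger_gap: 0.2
```

{"method": "arm_command", "body": {"jaw": [-1, -1, -1, -1, -1, -1, -1, -1, -1, -1, -1, -1, -1, -1, -1], "delta_pos": [[-0.02, 0, -0.03], [-0.04, 0, -0.1], [-0.05, 0, -0.18], [-0.09, 0, -0.26], [-0.13, 0, -0.34], [-0.18, 0, -0.4], [-0.22, 0, -0.4], [-0.25, 0, -0.4], [-0.25, 0, -0.4], [-0.25, 0, -0.4], [-0.25, 0, -0.4], [-0.25, 0, -0.4], [-0.25, 0, -0.4], [-0.25, 0, -0.4], [-0.25, 0, -0.4]], "roll": [0, 0, 0, 0, 0, 0, 0, 0, 0, 0, 0, 0, 0, 0, 0]}}

```text
time: 16.58
tool_pos: [393.6, -363.6, 219.6]
tcp_rot: [179.7, -0.2, -5.2]
ft_force: [0.7, -0.5, -0.1]
finger_gap: -0.1
```

Run:
```python
from h import *
c=cam('wrist'); s=r.sense(); print(s['time'],s['tool_pos'],s['ft_force'])
a=snapshot('wrist'); save(a,'w8.png'); b=snapshot('scene'); save(b,'s8.png')
for n in('pin_left_mid','pin_right_mid'):
  for d in spotter.pinpoint('wrist',n)[:3]: print(n,round(d['conf'],2),np.round(d['centre']),atz(c,d['centre'],42.8).round(1))
a=cv2.imread('pics/w8.png')[:240,100:420]; b=cv2.imread('pics/s8.png')[110:290,110:350]
cv2.imwrite('pics/v8.png',np.hstack([cv2.resize(a,(400,300)),cv2.resize(b,(400,300))]))
```

```text
16.5833 [ 393.59671696 -363.55475995  219.59040006] [ 0.69017179 -0.50170652 -0.1004699 ]
pin_left_mid 0.82 [182.  48.] [ 527.3 -307.7   42.8]
pin_left_mid 0.59 [76. 65.] [ 523.8 -203.2   42.8]
pin_left_mid 0.35 [220. 193.] [ 384.5 -327.1   42.8]
pin_right_mid 0.93 [257.  44.] [ 524.3 -378.    42.8]
pin_right_mid 0.45 [221.  73.] [ 501.1 -341.7   42.8]
```

View pics/v8.png

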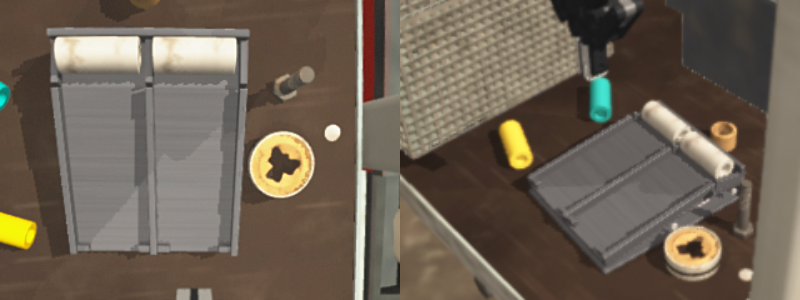

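Both pins lie against the stop at crop (97,54) and (195,54). The bolt, core plug and bush are where they were, and the gripper is clear, so I'm handing in.

```bash
python3 -c "
from bench import r
print(r.hand_in())"
```

```text
the job is handed in; nothing more can be done
None
```

Both piston pins are over the crest and resting against the stop, one in each gutter. I pushed each from the foot with the shut fingertips, left pin first, and lifted neither. The job is handed in; the last reading before that was 16.6 s, against the 51 s limit.

- **Final positions:** in the last wrist picture the left pin measured (527, -308) and the right pin (524, -378). The expected seats were about (529.5, -306) and (523, -378), so both agree to about 3 mm.
- **Clearance and forces:** the gripper was lifted clear to about z = 220. Every wrist force I read stayed under about 3 N.
- **Loose parts:** the bolt, core plug, bush and the coloured look-alike pins showed where they started.
- **Disagreements along the way:** the camera fits of the rack differed by 2 to 4 mm. The finger was also about 3 mm off-centre behind the right pin, which I corrected before pushing. No check failed.

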